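# Feed the screw slide by one turn of its hand wheel

### The arm

A 6-joint arm with a two-finger parallel gripper is mounted at the origin on a cart in front of the work surface, level with it; the furniture and walls round the work are solid. World frame = base frame: x ahead of the robot, y to its left, z up, the work surface at z = 0. Lengths are in m, angles in rad, forces in N, time in s.
With the tool pointing down it reaches from about 0.35 to 0.975 m from the base axis. Payload 4.9 kg.
Tool frame: the origin (TCP) lies where the fingers leave the gripper's body, on its centre line; the fingertips stand 73 mm ahead of it and the grasp point (between the pads) lies 54 mm ahead of it; z points along the fingers, y is the direction in which the jaws open and shut (so a half turn about z gives the same grasp; the last joint's range is limited). The gripper opens to 85 mm and grips with 20 to 120 N. Pads are 22 mm wide; open, the fingers measure 114 mm over their backs; the gripper's body (76 mm by 85 mm) begins 54 mm behind the grasp point. The pads swing forward as they close: fully open they stand 13 mm farther back than shut.
Start: joints at [-1.349, 0.053, 1.613, -0, 1.476, -0.119], TCP at [0.209, -0.589, 0.304] pointing down, gripper open.
Joint ranges: [-3.01, 3.01], [-1.01, 2.22], [0.06, 2.58], [-1.02, 4.17], [0.09, 2.62], [-3.14, 3.14]. Speed limits (rad/s): [2.57, 2.57, 3.14, 3.14, 3.14, 3.14].

### API

Orientations are given as a rotation vector (axis times angle).
In Python, from station import monitor, vision, workorder gives the robot as it stands.
- The arm moves only by the tool arm_command, never from a script. Its argument "rows" is text: rows parted by semicolons, each of 6 numbers parted by spaces: the shift along the world's x, y, z in mm, then the turn, a rotation vector about the world's x, y, z in degrees. In form: tx ty tz wx wy wz; .... A call has 1 to 12 rows; each row is the pose to reach, as a shift and turn from the pose measured when the call began; what a row does not reach only later rows make up. A row lasts 1/8 s, in which the tool goes at most 62.5 mm and 10.7 degrees, less where a joint would pass 70% of its speed; a pose out of reach is approached as far as the arm can. A call with a gripper value outside its range is refused whole. "jaw" is the opening, from 0 (shut) to 1 (fully open), set as the call begins (left out, the last holds). The fingers move at their own pace and stop on an object; "squeeze" is the grip in N (left out, the last holds). Time passes only in rows, so rows that repeat a pose let the fingers close. It gives the time, the measured TCP pose, the force and the opening at its end, in the units of the state.
- monitor.get_obs(): the state, without advancing time (a new reading comes with each control period).
- vision.get_image(name): name is "scene" or "top" or "wrist"; returns a dict with "frame" (480x640x3 uint8, red, green, blue), "vfov" (degrees; the focal length in pixels is half the picture's height over the tangent of half this angle, whatever the lens; pixels are square), "cx", "cy" (the principal point, pixels), "distortion" ([k1, k2, p1, p2, k3] as OpenCV has them; the pictures are not rectified), "R" (3x3) and "t" (3): a world point X has camera coordinates R X + t; the wrist camera has in their place "T_tool_cam" (4x4, takes a point from camera to tool coordinates, whose origin is the TCP and whose axes are the flange's). Camera axes: x right, y down, z forward; pixel columns grow to the right and rows downward; lengths in m; the calibration is good to about 2 mm. A picture is of the moment at which its call begins: read the wrist's pose just before it. There is no depth.
- workorder.finish_job(): hands the job in, once; it reports no verdict.
The state is a dict: "t": time; "q": joint angles; "dq": joint speeds; "effort": joint torques, N m; "tool_pos": TCP position; "tool_rot": TCP orientation; "contact_force": force on the tool from outside, world axes, zero at the start; "wrist_torque": the same for the moment, N m; "opening": finger opening in m.
Only numpy, scipy, OpenCV 4.12 (cv2) and the standard library are available. Lean on these libraries where they do the work, as an engineer would, in place of code of your own. Each camera call takes 0.05 s, during which the arm holds its last target. There are 200 camera calls.

### The job

Feed the ring on the screw slide onward by one pitch: with the fingertips, gently push the upright red handle of the flat hand wheel round clockwise, as seen from above, through exactly one full turn, so that the handle comes back to where it started. Only push the handle, do not grip it, and leave the bottle, the tape roll and the weight where they stand. Then move the fingers clear of the wheel, which stays where it is left.

Things in the scene. Friction and masses are not known exactly. Their poses are not given: they have to be found in the camera images.
- feed_unit: small bench screw slide, fixed to the bench: grey base plate 110 x 360 x 12 mm, blue gearbox 86 x 86 mm and 58 mm high at one end, with the flat hand wheel on top. Origin on the bench top exactly under the wheel's upright axis; z up. The slide with its carriage and ring runs from the wheel along the unit's +y, to 0.30 m, and is at most 74 mm high. An open cardboard carton with 74 mm high walls stands on the bench beyond it, farther than x = 0.65 m.
- wheel_axis (a point): the middle of the top of the wheel's hub, on the upright turning axis, 86 mm above the bench. The dark wheel has three spokes; its round rim (12 mm thick) is 142 mm across outside, its top 88 mm above the bench.
- handle_mid (a point): point on the axis of the red upright handle, 116 mm above the bench and 65 mm from the wheel axis. The handle is a round post, 18 mm across, standing up from the rim at the end of a spoke, from 86 mm to 142 mm above the bench. It cannot come off, but its grip revolves freely on its pin.
- crank_handle: the same red handle; origin at its foot on the axis of the post, 86 mm above the bench
- feed_wheel (a joint): wheel angle in rad, growing as the wheel turns clockwise seen from above. At 0 the handle lies from the axis along the unit's -x. It starts between -1.5 and 1.5 and turns freely over several turns (stops at -4 and 13). It takes 0.15 N m to turn (about 2.3 N at the handle), does not coast and stays where it is left. One turn moves the carriage 12 mm away from the wheel.
- solvent_bottle: loose white squeeze bottle with a red spout, 46 mm across, 130 mm high, standing in the carton; origin at the centre of its underside; bystander
- tape_roll: loose roll of grey tape lying flat, 66 mm across, 24 mm high; origin at the centre of its underside; bystander
- test_weight: loose small metal check weight with a knob, 22 mm across, 37 mm high; origin at the centre of its underside; bystander

How it is judged:
On the way:
1. the fingers push the handle through the far half of a clockwise turn (distance of handle_mid from where it was at the start of the episode above 0.09 m and value of joint feed_wheel above 1.5 rad and contact force between the fingers and crank_handle above 0.2 N), for 0.1 s.
At the end, for the whole second after the job is handed in: The wheel stands still after one clockwise turn (not none, not two), its handle within 10 mm of where it started (about 9 degrees); bottle, tape roll and weight within 15 mm of their places (distance of handle_mid from where it was at the start of the episode below 0.01 m and value of joint feed_wheel between 4.4 and 8.2 rad and velocity of joint feed_wheel between -0.05 and 0.05 rad/s and distance of each of solvent_bottle, tape_roll, test_weight from where it was at the start of the episode below 0.015 m); the robot touches nothing.
It fails at once if the handle is gripped, or pushed with more than 25 N (contact force between the fingers and crank_handle above 25 N).
It fails at once if the bottle is shifted, lifted or knocked over (distance of solvent_bottle from where it was at the start of the episode above 0.02 m or angle between solvent_bottle's own z axis and vertical above 0.4 rad).
It fails at once if the tape roll is shifted or lifted (distance of tape_roll from where it was at the start of the episode above 0.02 m).
It fails at once if the weight is shifted, lifted or knocked over (distance of test_weight from where it was at the start of the episode above 0.02 m or angle between test_weight's own z axis and vertical above 0.4 rad).
It also fails if it takes over 58 s, if anything falls off the work surface, if the arm or the gripper's body presses on something with over 40 N, if the wrist force passes 120 N, or if a joint passes its speed limit or range.

## Working session

There is one attempt and no reset: what is moved stays moved. The work goes in short steps, Python scripts to look and compute and a tool call to move; the robot and the scene stay as the last step left them, time stands still between calls to the robot, and variables do not carry over. Pictures are saved under pics/ and viewed, about 8 in all and at most 12, crops included, and the job is handed in when it is done.

Besides the shell and the picture viewer there is one more tool, called as name(argument=value, ...) on one line, values as JSON. arm_command: Moves the arm, as the interface text tells. Its arguments: {"type":"object","properties":{"rows":{"type":"string"},"jaw":{"type":"number"},"squeeze":{"type":"number"}},"required":["rows"]}

```bash
mkdir -p pics; cat > h.py <<'E'
import numpy as np, cv2, pickle
from station import monitor, vision, workorder
from scipy.spatial.transform import Rotation as Ro
def grab(n,f):
    o=monitor.get_obs(); d=vision.get_image(n); cv2.imwrite(f'pics/{f}.png',cv2.cvtColor(d['frame'],cv2.COLOR_RGB2BGR))
    if 'R' not in d or d.get('R') is None:
        T=np.array(d['T_tool_cam']); Rt=Ro.from_rotvec(o['tool_rot']).as_matrix()
        Rwc=Rt@T[:3,:3]; c=Rt@T[:3,3]+np.array(o['tool_pos']); d['R']=Rwc.T; d['t']=-Rwc.T@c
    pickle.dump(d,open(f'pics/{f}.pkl','wb')); return d
def K(d):
    f=d['frame'].shape[0]/2/np.tan(np.radians(d['vfov'])/2); return np.array([[f,0,d['cx']],[0,f,d['cy']],[0,0,1.]])
def ray(d,u,v):
    p=cv2.undistortPoints(np.array([[[u,v]]],float),K(d),np.array(d['distortion'],float))[0,0]
    R=np.array(d['R']); return -R.T@np.array(d['t']), R.T@np.array([p[0],p[1],1])
def atz(d,u,v,z):
    c,r=ray(d,u,v); return c+r*(z-c[2])/r[2]
def proj(d,P):
    R=np.array(d['R']); return cv2.projectPoints(np.array(P,float).reshape(-1,3),cv2.Rodrigues(R)[0],np.array(d['t'],float),K(d),np.array(d['distortion'],float))[0][:,0]
E
python3 - <<'E'
from h import *
print(monitor.get_obs())
for n in ('top','scene'):
    d=grab(n,n+'0'); print(n,-np.array(d['R']).T@d['t'],d['vfov'])
E
```

```text
{'t': 0.0, 'q': array([-1.34899280e+00,  5.33336888e-02,  1.61428780e+00, -6.50931622e-06,
        1.47601183e+00, -1.18992441e-01]), 'dq': array([ 7.04514517e-04, -1.32814474e-03, -3.39484221e-04,  1.66077802e-04,
        8.18414175e-05, -1.04445092e-03]), 'effort': array([-9.83018595e-05, -3.93685305e+01, -3.70175064e+01, -2.67495977e-05,
        7.05239800e-03,  3.13711084e-06]), 'tool_pos': array([ 0.20879636, -0.58858614,  0.30268094]), 'tool_rot': array([-3.09408579e+00, -5.32389699e-01,  1.74757316e-04]), 'contact_force': array([ 0.55476229, -0.61753359,  0.19652186]), 'wrist_torque': array([ 0.00106499, -0.02330295, -0.04374681]), 'opening': 0.08511215266845522}
top [ 0.4114323  -0.00230316  1.11487576] 44.28772565073529
scene [ 0.29853744 -0.57939531  0.72815032] 43.70001720242475
```

View pics/top0.png

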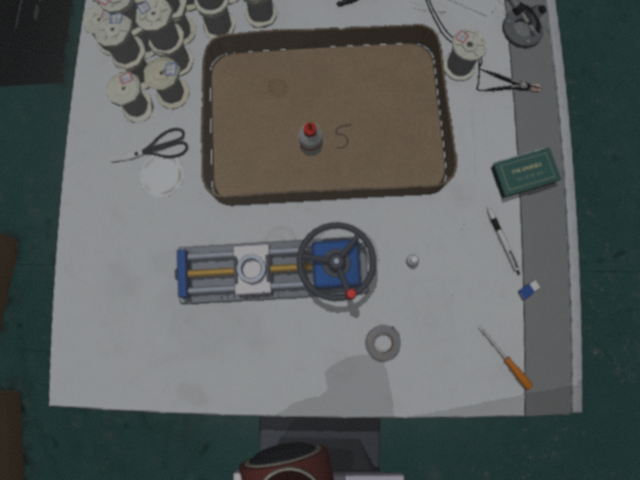

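View pics/scene0.png

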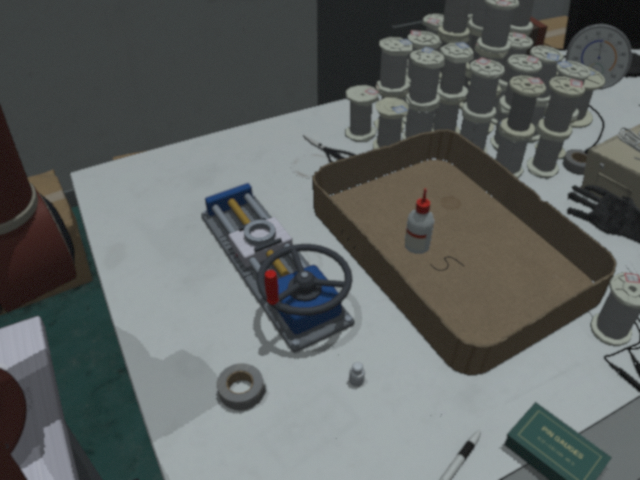

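The top view shows the hub at about (337,262), the handle top at (350,293), the tape roll at (382,343), the weight at (412,261) and the bottle at (311,137). In the scene view, the handle runs from (271,270) to (272,300).

```bash
python3 - <<'E'
from h import *
d=pickle.load(open('pics/top0.pkl','rb')); s=pickle.load(open('pics/scene0.pkl','rb'))
def red(d,x0,x1,y0,y1):
    f=d['frame'].astype(int); m=(f[...,0]>120)&(f[...,1]<70)&(f[...,2]<70)
    k=np.zeros_like(m);k[y0:y1,x0:x1]=1; v,u=np.where(m&k); return u.mean(),v.mean(),u.min(),u.max(),v.min(),v.max(),len(u)
rt=red(d,335,370,280,310); rs=red(s,255,290,255,315); print(rt,rs)
H=atz(d,rt[0],rt[1],.139); print('handle',H, 'scene', atz(s,rs[0],rs[1],.114))
# rim: dark ellipse fit in the top view, rim top
print('hub',atz(d,337,262,.086),atz(s,308,281,.086))
best=None
g=cv2.cvtColor(d['frame'],cv2.COLOR_RGB2GRAY).astype(float)
g=cv2.GaussianBlur(g,(3,3),0)
h0=atz(d,337,262,.086);a=np.linspace(0,2*np.pi,180)
res=[]
for dx in np.arange(-15,16,1):
  for dy in np.arange(-15,16,1):
    P=np.c_[h0[0]+dx/1e3+.065*np.cos(a),h0[1]+dy/1e3+.065*np.sin(a),0*a+.086]
    p=proj(d,P).astype(np.float32); res.append((cv2.remap(g.astype(np.float32),p[:,0],p[:,1],1).mean(),P[:,0].mean(),P[:,1].mean()))
res.sort();print(res[:4])
for n,u,v,z in (('tape',382,343,.024),('weight',412,261,.03),('bottle',311,130,.12)): print(n,atz(d,u,v,z))
c=np.array(res[0][1:]);print('r',np.linalg.norm(H[:2]-c))
E
```

```text
(np.float64(350.9074074074074), np.float64(293.2037037037037), np.int64(347), np.int64(355), np.int64(289), np.int64(297), 54) (np.float64(270.0877192982456), np.float64(273.50877192982455), np.int64(266), np.int64(275), np.int64(270), np.int64(277), 57)
handle [ 0.48051056 -0.05125927  0.139     ] scene [ 0.49074335 -0.02528183  0.114     ]
hub [ 0.5388781  -0.02916929  0.086     ] [ 0.54331364 -0.03841759  0.086     ]
[(np.float32(60.447044), np.float64(0.5392392112708195), np.float64(-0.029169293806339203)), (np.float32(60.493496), np.float64(0.5392392112708195), np.float64(-0.028169293806339205)), (np.float32(60.585655), np.float64(0.5392392112708195), np.float64(-0.027169293806339208)), (np.float32(60.64832), np.float64(0.5392392112708195), np.float64(-0.026169293806339207))]
tape [ 0.39745325 -0.114883    0.024     ]
weight [ 0.54922707 -0.17026601  0.03      ]
bottle [0.76949674 0.01928695 0.12      ]
r 0.06274568779032995
```

The measurements agree. The axis is at about (0.540, -0.0285) and the handle at (0.479, -0.052), a radius of 63 mm against 65 mm given. In world polar angle the handle is at 201°, and clockwise means the angle decreases. I'll shut the fingers and go in behind the handle at 237°.

arm_command(rows="25 42 0 0 0 0; 55 95 0 0 0 0; 85 145 0 0 0 0; 113 193 0 0 0 0; 141 241 0 0 0 0; 169 289 0 0 0 0; 197 337 0 0 0 0; 225 385 0 0 0 0; 253 432 0 0 0 0; 276 472 0 0 0 0; 291 497 0 0 0 0; 296 506 0 0 0 0", jaw=0, squeeze=20)

```text
t: 1.6
tool_pos: [0.505, -0.0813, 0.3022]
tool_rot: [-3.093, -0.536, 0.002]
contact_force: [0.4, 0.6, 1.0]
opening: -0.0001
```

arm_command(rows="0 -2 -30 0 0 0; 0 -2 -65 0 0 0; 0 -2 -95 0 0 0; 0 -2 -115 0 0 0; 0 -2 -125 0 0 0; 0 -2 -127 0 0 0; 0 -2 -127 0 0 0")

```text
t: 2.48
tool_pos: [0.5054, -0.0837, 0.176]
tool_rot: [-3.094, -0.536, 0.0]
contact_force: [-1.0, -0.6, 0.1]
opening: 0.0003
```

```bash
python3 - <<'E'
from h import *
print(monitor.get_obs()['tool_pos'],monitor.get_obs()['contact_force']); grab('scene','scene1'); grab('wrist','wrist1')
a=cv2.imread('pics/scene1.png')[200:380,180:420]; b=cv2.imread('pics/wrist1.png')
cv2.imwrite('pics/c1.png',np.hstack([cv2.resize(a,(400,300)),cv2.resize(b,(400,300))]))
E
```

```text
[ 0.50542186 -0.08367431  0.17604851] [-1.04110679 -0.58346173  0.07828908]
```

View pics/c1.png

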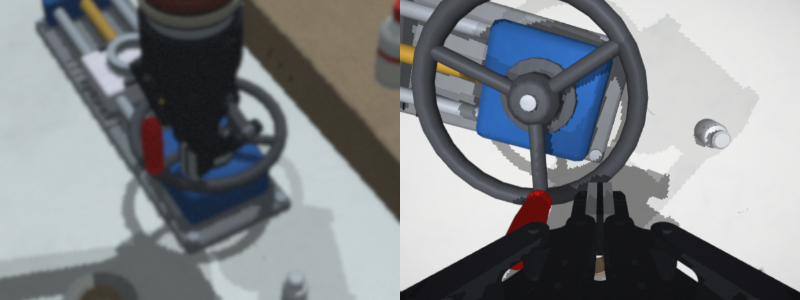

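The fingers stand behind the handle, not touching, with the handle just to the left in the wrist view. The hub is at wrist pixel (208,163) and the handle foot at about (222,312). I'll refine the axis from these.

```bash
python3 - <<'E'
from h import *
d=pickle.load(open('pics/wrist1.pkl','rb'))
print(atz(d,208,163,.086),atz(d,222,312,.088))
def wp(c,a): print(a,np.round(1000*(np.array(c)+.065*np.array([np.cos(np.radians(a)),np.sin(np.radians(a))]))).astype(int))
for a in range(240,-150,-10): wp((.540,-.0285),a)
E
```

```text
[ 0.54242967 -0.02630817  0.086     ] [ 0.48654652 -0.04800292  0.088     ]
240 [508 -85]
230 [498 -78]
220 [490 -70]
210 [484 -61]
200 [479 -51]
190 [476 -40]
180 [475 -28]
170 [476 -17]
160 [479  -6]
150 [484   4]
140 [490  13]
130 [498  21]
120 [508  28]
110 [518  33]
100 [529  36]
90 [540  37]
80 [551  36]
70 [562  33]
60 [572  28]
50 [582  21]
40 [590  13]
30 [596   4]
20 [601  -6]
10 [604 -17]
0 [605 -28]
-10 [604 -40]
-20 [601 -51]
-30 [596 -61]
-40 [590 -70]
-50 [582 -78]
-60 [572 -85]
-70 [562 -90]
-80 [551 -93]
-90 [540 -94]
-100 [529 -93]
-110 [518 -90]
-120 [508 -85]
-130 [498 -78]
-140 [490 -70]
```

arm_command(rows="-5 4 4 0 0 0; -9 8 8 0 0 0; -13 12 8 0 0 0; -17 16 8 0 0 0; -20 21 8 0 0 0; -23 26 8 0 0 0; -25 31 8 0 0 0; -27 36 8 0 0 0; -29 42 8 0 0 0; -29 48 8 0 0 0; -30 53 8 0 0 0; -30 56 8 0 0 0")

```text
t: 4.08
tool_pos: [0.4752, -0.0272, 0.184]
tool_rot: [-3.094, -0.536, 0.001]
contact_force: [-0.8, -2.3, 2.9]
opening: 0.0
```

```bash
python3 - <<'E'
from h import *
print(monitor.get_obs()['tool_pos'],monitor.get_obs()['contact_force']); grab('scene','scene2'); grab('wrist','wrist2')
a=cv2.imread('pics/scene2.png')[200:380,180:420]; b=cv2.imread('pics/wrist2.png')
cv2.imwrite('pics/c2.png',np.hstack([cv2.resize(a,(400,300)),cv2.resize(b,(400,300))]))
E
```

```text
[ 0.47518941 -0.02716179  0.1839799 ] [-0.7868945  -2.2815898   2.93162239]
```

View pics/c2.png

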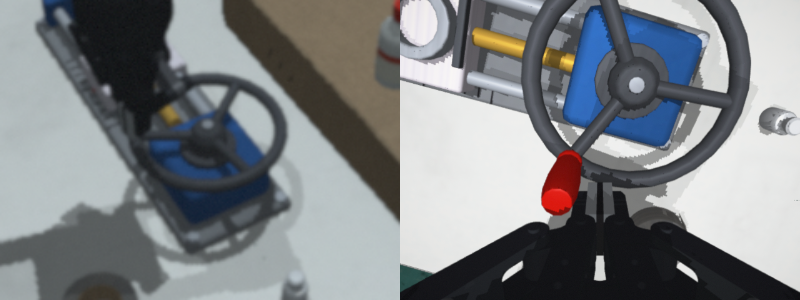

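The handle is ahead of the fingers and moving with about 2.3 N of push, as expected.

arm_command(rows="1 5 0 0 0 0; 1.5 10 0 0 0 0; 3 16 0 0 0 0; 4.5 21 0 0 0 0; 6.5 26.5 0 0 0 0; 9 31.5 0 0 0 0; 12 36 0 0 0 0; 15.5 41 0 0 0 0; 19.5 45 0 0 0 0; 23.5 49 0 0 0 0; 28 52 0 0 0 0; 33 55 0 0 0 0")

```text
t: 5.68
tool_pos: [0.5084, 0.0282, 0.1837]
tool_rot: [-3.093, -0.536, 0.001]
contact_force: [-2.1, -0.6, -0.6]
opening: 0.0001
```

arm_command(rows="5 3 0 0 0 0; 10 5 0 0 0 0; 15.5 7 0 0 0 0; 21 8 0 0 0 0; 27 8.5 0 0 0 0; 32.5 9 0 0 0 0; 38 8.5 0 0 0 0; 44 8 0 0 0 0; 49 7 0 0 0 0; 55 5 0 0 0 0; 60 3 0 0 0 0; 65 0 0 0 0 0")

```text
t: 7.18
tool_pos: [0.5738, 0.0282, 0.1837]
tool_rot: [-3.092, -0.536, 0.001]
contact_force: [-2.8, 1.0, 0.4]
opening: -0.0002
```

```bash
python3 - <<'E'
from h import *
print(monitor.get_obs()['tool_pos'],monitor.get_obs()['contact_force']); grab('scene','scene3'); grab('wrist','wrist3')
a=cv2.imread('pics/scene3.png')[200:380,180:420]; b=cv2.imread('pics/wrist3.png')
cv2.imwrite('pics/c3.png',np.hstack([cv2.resize(a,(400,300)),cv2.resize(b,(400,300))]))
E
```

```text
[0.57380269 0.02817439 0.18370702] [-2.77973464  1.00931481  0.42146821]
```

View pics/c3.png

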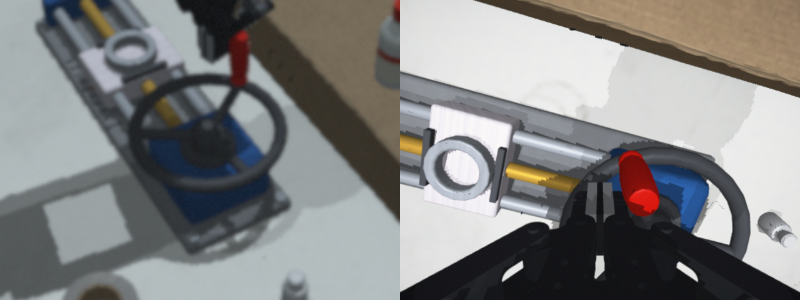

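arm_command(rows="4.5 -3 0 0 0 0; 9 -6 0 0 0 0; 13 -10 0 0 0 0; 17 -14 0 0 0 0; 20 -19 0 0 0 0; 23.5 -23.5 0 0 0 0; 26 -28.5 0 0 0 0; 28 -34 0 0 0 0; 29.5 -39 0 0 0 0; 31 -45 0 0 0 0; 31.5 -50 0 0 0 0; 32 -56 0 0 0 0")

```text
t: 8.78
tool_pos: [0.6065, -0.0285, 0.184]
tool_rot: [-3.094, -0.536, -0.003]
contact_force: [0.3, 2.6, -1.8]
opening: 0.0002
```

arm_command(rows="-1 -6 0 0 0 0; -1.5 -11 0 0 0 0; -3 -17 0 0 0 0; -4.5 -22 0 0 0 0; -6.5 -27.5 0 0 0 0; -9 -32.5 0 0 0 0; -12 -37 0 0 0 0; -15.5 -42 0 0 0 0; -19.5 -46 0 0 0 0; -23.5 -50 0 0 0 0; -28 -53 0 0 0 0; -33 -56 0 0 0 0")

```text
t: 10.28
tool_pos: [0.5733, -0.0847, 0.1843]
tool_rot: [-3.094, -0.536, -0.003]
contact_force: [2.7, 0.6, 0.9]
opening: 0.0
```

arm_command(rows="-5 -2.5 0 0 0 0; -10 -4.5 0 0 0 0; -16 -6.5 0 0 0 0; -21 -7.5 0 0 0 0; -27 -8 0 0 0 0; -32.5 -8.5 0 0 0 0; -38 -8 0 0 0 0; -44 -7.5 0 0 0 0; -49.5 -6.5 0 0 0 0; -55 -4.5 0 0 0 0; -60 -2.5 0 0 0 0; -60 -2.5 0 0 0 0")

```text
t: 11.78
tool_pos: [0.5126, -0.087, 0.184]
tool_rot: [-3.093, -0.536, -0.001]
contact_force: [-0.5, -1.0, 0.2]
opening: 0.0
```

```bash
python3 - <<'E'
from h import *
print(monitor.get_obs()['tool_pos'],monitor.get_obs()['contact_force']); grab('scene','scene4'); d=grab('wrist','wrist4'); grab('top','top4')
a=cv2.imread('pics/scene4.png')[200:380,180:420]; b=cv2.imread('pics/wrist4.png'); c=cv2.imread('pics/top4.png')[200:340,280:440]
cv2.imwrite('pics/c4.png',np.hstack([cv2.resize(c,(400,300)),cv2.resize(b,(400,300))]))
for n in ('top0','top4','scene0','scene4'):
    f=pickle.load(open(f'pics/{n}.pkl','rb'))['frame'].astype(int); m=(f[...,0]>110)&(f[...,1]<70)&(f[...,2]<70)
    k=np.zeros_like(m); k[220:340,230:420]=1; v,u=np.where(m&k); print(n,len(u),u.mean(),v.mean())
E
```

```text
[ 0.51258518 -0.08701659  0.18402992] [-0.45905053 -1.01689607  0.16084608]
top0 64 350.828125 293.171875
top4 0 nan nan
scene0 67 270.05970149253733 273.53731343283584
scene4 10 286.2 282.0<stdin>:7: RuntimeWarning: Mean of empty slice.
  ret = ret.dtype.type(ret / rcount)
```

View pics/c4.png

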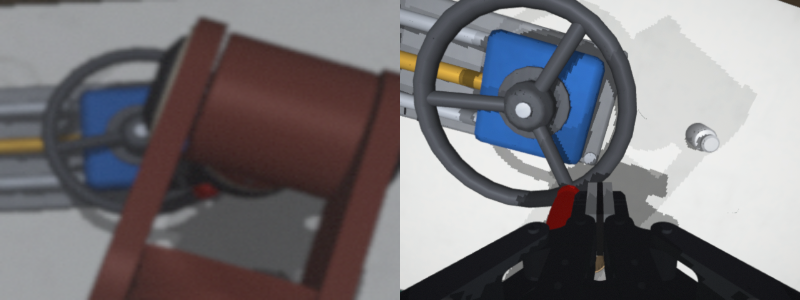

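The handle is in contact just left of the fingertips in the wrist view: hub at (197,176), spoke end at about (270,304). It's short of its start position. I'll compare spoke angles.

```bash
python3 - <<'E'
from h import *
C=None
def prof(n,c):
    d=pickle.load(open(f'pics/{n}.pkl','rb')); g=cv2.GaussianBlur(cv2.cvtColor(d['frame'],cv2.COLOR_RGB2GRAY),(5,5),0).astype(np.float32)
    a=np.radians(np.arange(-180,180,1.)); acc=0
    for r in np.arange(.028,.042,.002):
        p=proj(d,np.c_[c[0]+r*np.cos(a),c[1]+r*np.sin(a),0*a+.082]).astype(np.float32)
        acc=acc+cv2.remap(g,p[:,0],p[:,1],1,borderValue=255)
    return acc
out={}
for n,hp in (('wrist1',(208,163)),('wrist2',(377,136)),('wrist4',(197,176))):
    d=pickle.load(open(f'pics/{n}.pkl','rb')); c=atz(d,*hp,.086); out[n]=prof(n,c); print(n,c)
# fold with 120 deg symmetry, in saturation-free darkness
for n,o in out.items():
    f=sum(np.roll(o,120*k) for k in range(3))[:120]; s=cv2.GaussianBlur(np.tile(f,3).reshape(1,-1),(9,1),0)[0,120:240]
    print(n,np.argsort(s)[:6]-180, [-180+i for i in np.argsort(o)[:12]])
E
```

```text
wrist1 [ 0.54242967 -0.02630817  0.086     ]
wrist2 [ 0.54179178 -0.02569881  0.086     ]
wrist4 [ 0.54147253 -0.02534425  0.086     ]
wrist1 [-140 -141 -142 -139 -143 -138] [array([-180]), array([-180]), array([-180]), array([-180]), array([-180]), array([-180]), array([-180]), array([-180]), array([-180]), array([-180]), array([-180]), array([-180])]
wrist2 [-178 -177 -179 -176 -180 -175] [array([-180]), array([-180]), array([-180]), array([-180]), array([-180]), array([-180]), array([-180]), array([-180]), array([-180]), array([-180]), array([-180]), array([-180])]
wrist4 [-152 -151 -153 -150 -154 -149] [array([-180]), array([-180]), array([-180]), array([-180]), array([-180]), array([-180]), array([-180]), array([-180]), array([-180]), array([-180]), array([-180]), array([-180])]
```

```bash
python3 - <<'E'
from h import *
for n,hp,es in (('wrist1',(208,163),[(222,312),(64,72),(344,67)]),('wrist4',(197,176),[(268,300),(48,157),(288,48)])):
    d=pickle.load(open(f'pics/{n}.pkl','rb')); c=atz(d,*hp,.086)
    for e in es:
        p=atz(d,*e,.086)-c; print(n,np.degrees(np.arctan2(p[1],p[0])),np.linalg.norm(p[:2]))
a=cv2.imread('pics/wrist1.png')[:340,:400];b=cv2.imread('pics/wrist4.png')[:340,:400]
cv2.imwrite('pics/c5.png',np.hstack([a,b]))
E
```

```text
wrist1 -159.28431793195588 0.060974587488905656
wrist1 76.20876255169968 0.05761273000192899
wrist1 -36.58691167688948 0.05971315380165783
wrist4 -134.34386177204502 0.059091790019227014
wrist4 102.2756362251315 0.057760187904415644
wrist4 -18.617200912375345 0.05891558365925433
```

View pics/c5.png

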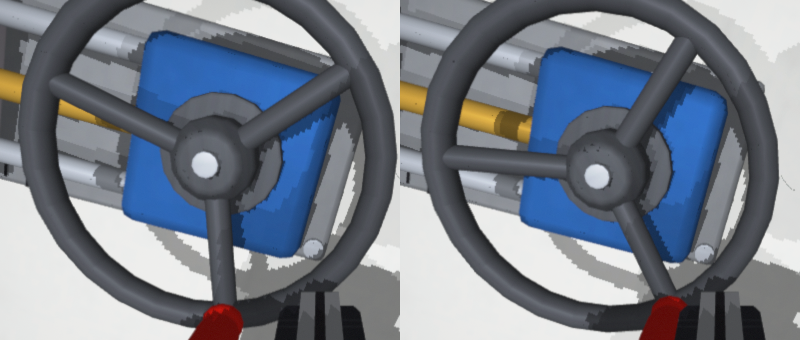

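The spoke angles put the handle at about -137°, with a start of about -159°, so about 22° remain and the fingers lag by about 21°. I'll push about 17° more, then check.

arm_command(rows="-5 3 0 0 0 0; -10 6 0 0 0 0; -14 9 0 0 0 0; -16.5 11.5 0 0 0 0; -16.5 11.5 0 0 0 0")

```text
t: 12.55
tool_pos: [0.496, -0.0752, 0.1838]
tool_rot: [-3.092, -0.536, 0.0]
contact_force: [0.1, -0.5, 0.1]
opening: 0.0
```

```bash
python3 - <<'E'
from h import *
print(monitor.get_obs()['tool_pos'],monitor.get_obs()['contact_force']); grab('wrist','wrist5'); d=grab('scene','scene5'); grab('top','top5')
for n in ('scene0','scene5'):
    f=pickle.load(open(f'pics/{n}.pkl','rb'))['frame'].astype(int); m=(f[...,0]>70)&(f[...,1]<.5*f[...,0])&(f[...,2]<.5*f[...,0])
    k=np.zeros_like(m); k[255:310,255:300]=1; v,u=np.where(m&k); print(n,len(u),u.min(),u.max(),v.min(),v.max(),u.mean(),v.mean())
a=cv2.imread('pics/wrist5.png')[:340,:400];b=cv2.imread('pics/scene5.png')[230:330,220:340]
cv2.imwrite('pics/c6.png',np.hstack([a,cv2.resize(b,(400,340))]))
E
```

```text
[ 0.49596301 -0.07517735  0.1837655 ] [ 0.09260702 -0.47586453  0.14384404]
scene0 117 265 276 270 302 270.37606837606836 278.1880341880342
scene5 274 269 281 273 305 273.57664233576645 290.8175182481752
```

View pics/c6.png

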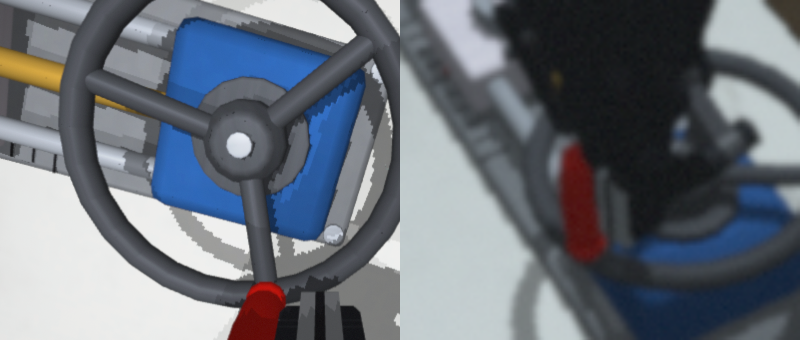

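Scene view: the handle box is about 4-5 px from its start box (left edge 269 against 265, bottom 305 against 302). I'll convert that and cross-check with the spokes.

```bash
python3 - <<'E'
from h import *
for n,hp,es in (('wrist1',(205,164),[(223,305),(57,83),(345,78)]),('wrist5',(239,145),[(265,283),(90,78),(370,45)])):
    d=pickle.load(open(f'pics/{n}.pkl','rb')); c=atz(d,*hp,.09)
    for e,o in zip(es,(0,-240,-120)):
        p=atz(d,*e,.086)-c; print(n,np.degrees(np.arctan2(p[1],p[0]))+o,np.linalg.norm(p[:2]))
s=pickle.load(open('pics/scene0.pkl','rb'))
for a in (-159,-154,-149,-144): 
    r=np.radians(a); x,y=.541+.065*np.cos(r),-.0275+.065*np.sin(r); print(a,proj(s,[[x,y,.09],[x,y,.14]]).round(1).tolist())
E
```

```text
wrist1 -158.54612840767012 0.05801237665146307
wrist1 -159.0064720017034 0.05823825713108513
wrist1 -159.96094604844222 0.05810329474937647
wrist5 -153.29969579816026 0.057937976386085666
wrist5 -154.09499416961995 0.0592682176769199
wrist5 -154.31630851537545 0.05936903632903918
-159 [[271.3, 299.4], [269.1, 275.0]]
-154 [[274.3, 301.4], [272.2, 277.0]]
-149 [[277.4, 303.1], [275.5, 278.8]]
-144 [[280.8, 304.7], [279.0, 280.4]]
```

The spokes say 5.2° remain and the scene view says about 6°, so I'll push about 6 mm more.

arm_command(rows="-2 2.2 0 0 0 0; -4.1 4.5 0 0 0 0; -4.1 4.5 0 0 0 0")

```text
t: 13.08
tool_pos: [0.4919, -0.0706, 0.1836]
tool_rot: [-3.092, -0.536, 0.001]
contact_force: [-0.0, -1.6, 0.0]
opening: 0.0002
```

arm_command(rows="5 -5 0 0 0 0; 12 -12 0 0 0 0; 20 -20 0 0 0 0; 20 -20 20 0 0 0; 20 -20 60 0 0 0; 20 -25 115 0 0 0; 10 -70 130 0 0 0; -10 -120 135 0 0 0; -30 -170 135 0 0 0; -50 -220 135 0 0 0; -60 -260 135 0 0 0; -60 -260 135 0 0 0")

```text
t: 14.58
tool_pos: [0.4311, -0.3333, 0.3184]
tool_rot: [-3.093, -0.529, 0.001]
contact_force: [-0.2, 0.8, 0.2]
opening: -0.0003
```

```bash
python3 - <<'E'
from h import *
o=monitor.get_obs(); print(o['t'],o['tool_pos'],o['contact_force']); grab('top','top6'); grab('scene','scene6')
for n,b in (('top0',(335,370,280,310)),('top6',(335,370,280,310)),('scene0',(255,300,255,310)),('scene6',(255,300,255,310))):
    f=pickle.load(open(f'pics/{n}.pkl','rb'))['frame'].astype(int); m=(f[...,0]>70)&(f[...,1]<.5*f[...,0])&(f[...,2]<.5*f[...,0])
    k=np.zeros_like(m); k[b[2]:b[3],b[0]:b[1]]=1; v,u=np.where(m&k); print(n,len(u),u.min(),u.max(),v.min(),v.max(),u.mean(),v.mean())
a=cv2.imread('pics/top6.png')[100:380,160:440];b=cv2.imread('pics/scene6.png')[150:420,180:450]
cv2.imwrite('pics/c7.png',np.hstack([cv2.resize(a,(400,400)),cv2.resize(b,(400,400))]))
E
```

```text
14.575 [ 0.43108152 -0.33333772  0.31841296] [-0.17741707  0.82333907  0.24814671]
top0 77 346 355 289 298 350.46753246753246 293.2987012987013
top6 74 346 355 289 298 350.63513513513516 293.2432432432432
scene0 117 265 276 270 302 270.37606837606836 278.1880341880342
scene6 365 265 278 270 304 271.11506849315066 286.36164383561646
```

View pics/c7.png

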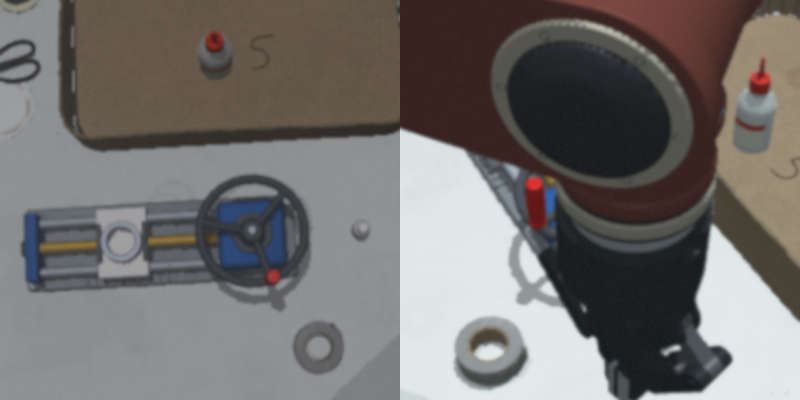

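The handle is back on its start pixels: (350.6, 293.2) in the top view against (350.5, 293.3). The carriage moved away from the wheel, the bystanders look unmoved and the arm is clear, so I'll hand in.

```bash
python3 -c "
from h import *
print(workorder.finish_job())"
```

```text
the job is handed in; nothing more can be done
None
```

I pushed the red handle clockwise through one full turn with the shut fingertips, lifted the arm clear and handed the job in at about 14.6 s. No verdict was reported.

- **Handle position:** In the top view its centre is within 0.2 px (well under 1 mm) of where it started. The scene view agrees to within about 1–2 px at the handle's edges, where the lighting differs because the arm now shades part of it.
- **Pushing force:** The measured sideways force was about 3 N at the end of each move. I did not record the peaks within moves.
- **Carriage and bystanders:** The carriage moved away from the wheel along the slide. The bottle, tape roll and weight look unmoved in the last top view; I judged that by eye and did not measure it.
- **One check that failed:** An automatic spoke-angle fit was thrown off, probably by shadows, so I discarded it. I used spoke ends picked by eye instead, and those agreed with the scene camera to about 1° before the last push.

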